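Slide in, press flush and bolt the fixture's cover plate

TASK

Draw the bolt on the tan fixture board fully back, slide the aluminium cover plate along its slide-way up to the end stop, and press it down on its stiff lift pins until it sits level and flush with the board's face. Then shoot the bolt fully home into its keeper across the plate and let go. Leave the bottle, dowels, sanding block and everything else standing or lying where they are.

Things in the scene. Friction and masses are not known exactly. Their poses are not given: they have to be found in the camera images.
- fixture: fixed tan tooling board on the bench, 40 mm thick (upper face z = 40 mm); origin on its underside, z up; spans x -165..110, y -178..148 mm in its own axes (used below as 'fixture'). In its face is a pocket, and a slide-way leads to the pocket along fixture +y
- seat (a point): centre of the pocket floor, fixture (0, 70, 28) mm. Pocket 12 mm deep, x -44..44, y 20..120. In it four domed steel lift pins, 16 mm across, at x -28 and 28, y 50 and 90, tops level with the board's face: each is stiff (3.5 to 4.5 N), sinks when pushed down and stays where pushed
- mouth (a point): middle of the slide-way's mouth on the board's face, fixture (0, -45, 40) mm. Two tan rails, 14 mm wide, tops z = 56, run from y 0 to 134 with inner faces at x -44 and 44; they flare outwards to x -60 and 60 at the mouth
- end_stop (a point): middle of the end stop's face at board level, fixture (0, 120, 40) mm; the stop is as high as the rails (z = 56 mm)
- plate: loose flat aluminium cover plate, 84 mm (its x) by 96 mm (its y), 12 mm thick, 0.2 to 0.35 kg; origin: centre of its underside. Starts on the board's face before the mouth, somewhat askew. Too wide to grip; it can be pushed by its edge. Fits the pocket with 2 mm to spare all round; seated, its top is flush with the board's face (origin at z = 28 mm)
- bolt (a joint): travel of the barrel bolt in m along fixture +x, across the slide-way at fixture y 70 mm: 0 = fully drawn, 0.110 = fully home; starts part-way. 10 mm steel rod, axis z = 48 mm, tip at fixture x = travel - 52 mm: it bars the slide-way unless drawn and crosses only over a pressed-down plate. About 2.5 N, stays where left
- knob_top (a point): top centre of the bolt's upright round steel knob, 16 mm across, standing on the rod from z = 53 to 92 mm; knob axis at fixture x = travel - 82 mm, y 70 mm. Steel cheeks beside the rod (x -135..-45) reach z = 59 mm
- keeper (a point): middle of the steel keeper that takes the bolt's tip, on the +x rail, fixture (55, 70, 48) mm; x 46..64, y 54..86, top z = 58 mm
- glue_bottle: grey glue bottle with a paper band and red nozzle, 52 mm across, 132 mm tall, stands on the fixture board; origin: centre of its underside, z up
- sanding_block: cork sanding block 55 x 80 x 28 mm lying on the fixture board; origin: centre of its underside
- dowel_a: loose white plastic dowel, 15 mm across, 30 mm tall, standing upright on the fixture board; origin: centre of its underside
- dowel_b: same kind of standing white dowel
- dowel_c: same kind of standing white dowel
- cup: steel cup, 68 mm across, 75 mm tall, on the bench; origin: centre of its underside
- offcut: tan block 70 x 45 x 40 mm on the bench; origin: centre of its underside
- screwdriver: black-handled screwdriver, 200 mm, lying on the bench; origin: under its middle
Things that resemble listed ones, but are neither listed nor needed, are in the scene too. Of the things shaped like the plate, the aluminium one is meant.

How it is judged:
By the outcome, as a careful person would: the job done as asked, in the order asked, and still so for the second after the job is handed in, with the robot touching nothing.
It also fails if it takes over 67 s, if anything falls off the work surface, if the arm or the gripper's body presses on something with over 40 N, if the wrist force passes 120 N, or if a joint passes its speed limit or range.

ROBOT

A 7-joint arm with a two-finger parallel gripper is mounted at the origin on the work surface. World frame = base frame: x ahead of the robot, y to its left, z up, the work surface at z = 0. Lengths are in m, angles in rad, forces in N, time in s.
With the tool pointing down it reaches from about 0.4 to 0.85 m from the base axis. Payload 4.4 kg.
Tool frame: the origin (TCP) lies between the finger pads; the fingertips stand 14 mm ahead of it and the grasp point (between the pads) lies 5 mm behind it (arm.tcp_to_tips is the distance from the TCP to the fingertips, in m); z points along the fingers, y is the line along which they close (so a half turn about z gives the same grasp; the last joint's range is limited). The gripper opens to 94 mm and grips with 3 to 60 N. Pads are 16 mm wide; open, the fingers measure 119 mm over their backs; the gripper's body (75 mm by 177 mm) begins 78 mm behind the grasp point.
Start: joints at [1.273, 0.628, 0.038, 1.517, -0.027, 0.996, -0.02], TCP at [0.149, -0.633, 0.219] pointing down, gripper open.
Joint ranges: [-3.06, 3.06], [-0.37, 2.12], [-1.25, 1.32], [0.18, 2.47], [-1.1, 4.24], [0.23, 1.98], [-2.94, 2.94]. Speed limits (rad/s): [2.57, 2.57, 3.14, 3.14, 3.14, 3.14, 3.14].

INTERFACE

Orientations are given as a unit quaternion [x, y, z, w].
In Python, from rig import status, optics, job, arm gives the robot as it stands.
- The arm moves only by the tool move_arm, never from a script. Its argument "moves" is a list that holds one entry, the list of rows, each a list of 5 numbers: the shift along the tool's x, y, z scaled (see below), then the turn about the tool's z scaled (see below), then the closure, from 0 (fully open) to 1 (shut). In form: [[[x, y, z, yaw, grip], ...]]. A call has exactly 8 rows; each row is the pose to reach, as a shift and turn from the pose commanded when the call began, along the tool's axes at that moment; what a row does not reach only later rows make up. The controller multiplies each number of a shift by 0.25 m and each number of a turn by 90 degrees. A row lasts 1/8 s, in which the tool goes at most 62.5 mm and 10.7 degrees, less where a joint would pass 70% of its speed; a pose out of reach is approached as far as the arm can. A call with a number of a shift or a turn outside -1 to 1 is refused whole. A call with a gripper value outside its range is refused whole. The fingers move at their own pace and stop on an object; "newtons" is the grip in N (left out, the last holds). Time passes only in rows, so rows that repeat a pose let the fingers close, or fill a call up. It gives the time, the measured TCP pose, the force, the opening and the grip force at its end, in the units of the state.
- status.state(): the state, without advancing time (a new reading comes with each control period).
- optics.snapshot(name): name is "scene" or "top" or "wrist"; returns the picture (400x640x3 uint8, blue, green, red); there is no depth.
- optics.camera_info(name): a dict with "mtx" (3x3 intrinsics, pixels), "world_to_cam" (4x4, takes a point from world to camera coordinates). Camera axes: x right, y down, z forward; pixel columns grow to the right and rows downward; lengths in m; the calibration is good to about 2 mm. A picture is of the moment at which its call begins: read the wrist's pose just before it. camera_info takes no time and is no camera call; for the wrist camera it gives the pose at the moment of the call.
- job.finish_job(): hands the job in; it is judged then, once.
The state is a dict: "t": time; "joint_pos": joint angles; "joint_vel": joint speeds; "joint_torque": joint torques, N m; "tool_pos": TCP position; "eef_rot": TCP orientation; "contact_force": force on the tool from outside, world axes, zero at the start; "wrist_torque": the same for the moment, N m; "gripper_width": finger opening in m; "finger_force": force on a finger pad.
Only numpy, scipy, OpenCV 4.12 (cv2) and the standard library are available. Lean on these libraries where they do the work, as an engineer would, in place of code of your own. Each camera call takes 0.05 s, during which the arm holds its last target. There are 200 camera calls.

## Working session

There is one attempt and no reset: what is moved stays moved. The work goes in short steps, Python scripts to look and compute and a tool call to move; the robot and the scene stay as the last step left them, time stands still between calls to the robot, and variables do not carry over. Pictures are saved under pics/ and viewed, at most 10 in all, crops included, and the job is handed in when it is done.

Besides the shell and the picture viewer there is one more tool, called after "Emit:" by a JSON object that holds its "method" and its "body". move_arm: Moves the arm, as the interface text tells. Its arguments: {"type":"object","properties":{"moves":{"type":"array","items":{"type":"array","items":{"type":"array","items":{"type":"number"}}}},"newtons":{"type":"number"}},"required":["moves"]}

```bash
ls; mkdir -p pics; python3 - <<'E'
from rig import status,optics
import cv2
s=status.state();print(s)
for n in("scene","top"):
    im=optics.snapshot(n);cv2.imwrite(f"pics/{n}0.png",im)
    c=optics.camera_info(n);print(n,c)
E
```

```text
pics
{'t': 0.0, 'joint_pos': array([ 1.27316138,  0.62931079,  0.03842897,  1.51831121, -0.02699892,
        0.99630914, -0.02002455]), 'joint_vel': array([-0.00011647,  0.00172321, -0.00252879, -0.00019556, -0.00132692,
       -0.00093534,  0.000622  ]), 'joint_torque': array([-6.10784537e-04, -5.49723351e+01,  1.14335787e+00, -1.86635113e+01,
       -5.23073820e-02,  2.38130725e-02,  1.49900202e-04]), 'tool_pos': array([ 0.14924174, -0.63200249,  0.21859493]), 'eef_rot': array([ 9.93289382e-01,  1.15651957e-01, -1.12450220e-04, -9.03519966e-04]), 'contact_force': array([-0.04075885,  0.28849288,  0.57600393]), 'wrist_torque': array([ 0.0507886 ,  0.0066022 , -0.02918702]), 'finger_force': 0.0, 'gripper_width': 0.093853765953378}
scene {'mtx': array([[446.74969541,   0.        , 316.57237332],
       [  0.        , 446.74969541, 206.84007475],
       [  0.        ,   0.        ,   1.        ]]), 'world_to_cam': array([[-2.67932543e-01,  9.63437284e-01,  8.67449845e-04,
         1.63210773e-01],
       [ 5.86635349e-01,  1.63857761e-01, -7.93101256e-01,
        -2.51169738e-01],
       [-7.64245458e-01, -2.11988759e-01, -6.09089194e-01,
         1.67502359e+00],
       [ 0.00000000e+00,  0.00000000e+00,  0.00000000e+00,
         1.00000000e+00]])}
top {'mtx': array([[454.89204396,   0.        , 327.13356357],
       [  0.        , 454.89204396, 207.80718843],
       [  0.        ,   0.        ,   1.        ]]), 'world_to_cam': array([[ 0.01090352, -0.9997774 , -0.0180625 ,  0.0041757 ],
       [-0.99209404, -0.00855772, -0.12520452,  0.54363442],
       [ 0.12502208,  0.01928487, -0.99196652,  1.41902887],
       [ 0.        ,  0.        ,  0.        ,  1.        ]])}
```

View pics/top0.png

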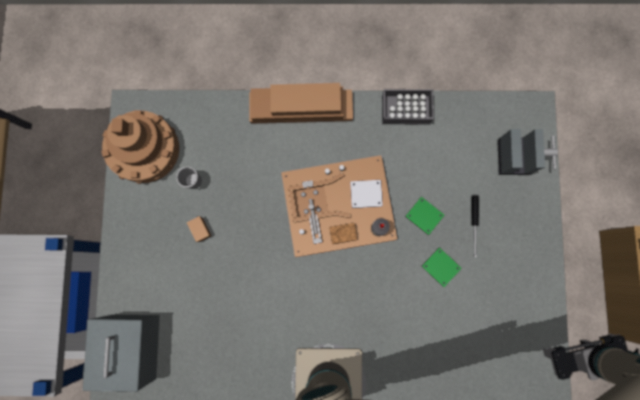

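View pics/scene0.png

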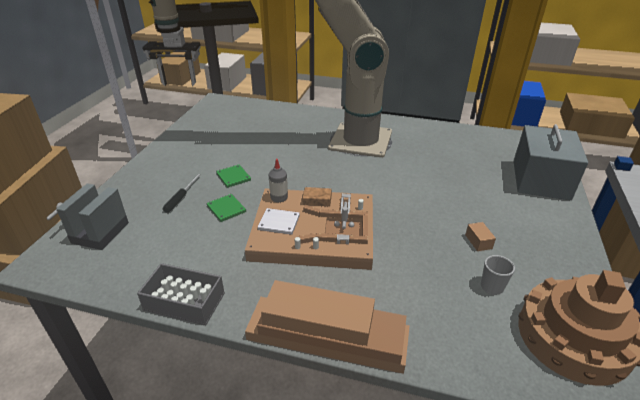

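The top view shows the board with corners near (282,171), (382,156), (397,239) and (294,255). The plate is at (367,193), the bolt at (315,225) and the pocket at (310,200). Fixture +y points left in the image. The bottle is at (381,227), the cork block at (344,233), and the dowels at (328,171), (342,167) and (303,231).

```bash
cat > h.py <<'E'
import numpy as np,cv2
from rig import status,optics
def ray(c,uv,z):
    "pixel -> world point on the plane z"
    W=c["world_to_cam"];R,t=W[:3,:3],W[:3,3]
    p=cv2.undistortPoints(np.float64(uv).reshape(-1,1,2),c["mtx"],None)[:,0]
    d=np.c_[p,np.ones(len(p))]@R;o=-R.T@t
    return o+d*((z-o[2])/d[:,2])[:,None]
def proj(c,P):
    W=c["world_to_cam"]
    return cv2.projectPoints(np.float64(P).reshape(-1,1,3),cv2.Rodrigues(W[:3,:3])[0],W[:3,3],c["mtx"],None)[0][:,0]
def rigid2(A,B):
    "B = R A + t in the plane; returns yaw, t, residuals"
    a,b=A-A.mean(0),B-B.mean(0)
    th=np.arctan2((a[:,0]*b[:,1]-a[:,1]*b[:,0]).sum(),(a*b).sum())
    R=rot(th);t=B.mean(0)-R@A.mean(0)
    return th,t,B-(A@R.T+t)
def rot(th):return np.array([[np.cos(th),-np.sin(th)],[np.sin(th),np.cos(th)]])
E
python3 - <<'E'
from h import *
c=optics.camera_info("top");im=cv2.imread("pics/top0.png")
hsv=cv2.cvtColor(im,cv2.COLOR_BGR2HSV)
print(hsv[180,295],hsv[193,367],hsv[120,560])
m=cv2.inRange(hsv,(5,70,60),(25,255,255));m=cv2.morphologyEx(m,cv2.MORPH_CLOSE,np.ones((5,5)))
for k in cv2.findContours(m,0,2)[0]:
    if cv2.contourArea(k)>4000 and abs(k[:,0,0].mean()-340)<40 and k[:,0,1].mean()>140:
        q=cv2.approxPolyDP(k,8,True)[:,0].astype(float);print(q,cv2.boxPoints(cv2.minAreaRect(k)))
q=cv2.boxPoints(cv2.minAreaRect(max([k for k in cv2.findContours(m,0,2)[0] if 200<k[:,0,1].mean()<225 and 300<k[:,0,0].mean()<380],key=cv2.contourArea)))
w=ray(c,q,.04)[:,:2];print(w)
# order by fixture corner
A=np.array([[-.165,-.178],[.11,-.178],[.11,.148],[-.165,.148]])
best=min((rigid2(A,np.roll(w[::d],i,0)) for i in range(4) for d in(1,-1)),key=lambda r:abs(r[2]).sum()+abs(r[0])*.01);print(best)
cv2.imwrite("pics/topc.png",cv2.resize(im[145:265,270:410],None,fx=5,fy=5,interpolation=2))
E
```

```text
[ 13 103 181] [132   6 212] [ 13  31 154]
[[380. 156.]
 [282. 173.]
 [296. 256.]
 [396. 238.]] [[280.2741  172.14038]
 [382.21576 154.61917]
 [396.75287 239.19873]
 [294.81122 256.71994]]
[[ 0.65727859  0.16153164]
 [ 0.7171061  -0.16625612]
 [ 0.44520159 -0.21073971]
 [ 0.38700527  0.10929465]]
(np.float64(0.17868950065838488), array([ 0.57604392, -0.00689337]), array([[-0.00010728,  0.00064657],
       [ 0.00117593, -0.00374837],
       [-0.00070831,  0.00323013],
       [-0.00036033, -0.00012833]]))
```

View pics/topc.png

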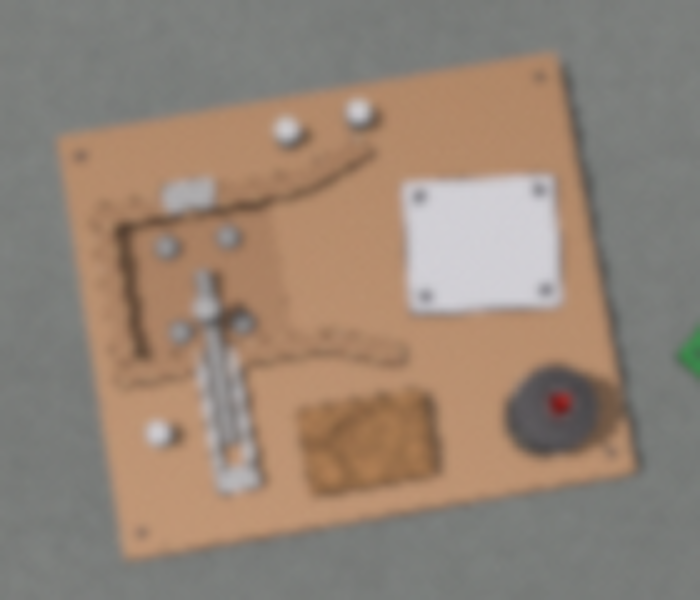

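The crop shows the board. The plate's corners are at about (405,180), (552,175), (562,303) and (410,312), and the four pins are in the pocket. The bolt tip is at (205,275) and the knob at (207,310). One dowel stands at (160,433) and two at (287,130) and (360,113). I'll bring the wrist camera above the board.

Emit:
{"method": "move_arm", "body": {"moves": [[[0.1, -0.1, -0.2, 0, 0], [0.25, -0.25, -0.4, 0, 0], [0.4, -0.4, -0.55, 0, 0], [0.55, -0.55, -0.65, 0, 0], [0.7, -0.7, -0.72, 0, 0], [0.85, -0.85, -0.72, 0, 0], [1, -1, -0.72, 0, 0], [1, -1, -0.72, 0, 0]]]}}

```text
t: 1.1
tool_pos: [0.3376, -0.3279, 0.3996]
eef_rot: [0.993, 0.12, 0.001, -0.001]
contact_force: [-0.2, -0.8, 0.4]
gripper_width: 0.094
finger_force: 0.0
```

Emit:
{"method": "move_arm", "body": {"moves": [[[0.15, -0.15, 0, 0.01, 0], [0.3, -0.3, 0, 0.02, 0], [0.45, -0.45, 0, 0.03, 0], [0.6, -0.6, 0, 0.03, 0], [0.75, -0.75, 0, 0.03, 0], [0.9, -0.85, 0, 0.03, 0], [1, -0.9, 0, 0.03, 0], [1, -0.9, 0, 0.03, 0]]]}}

```text
t: 2.1
tool_pos: [0.5276, -0.0549, 0.3985]
eef_rot: [0.996, 0.093, -0.001, -0.0]
contact_force: [-1.2, -0.2, 0.0]
gripper_width: 0.0944
finger_force: 0.0
```

```bash
python3 - <<'E'
from h import *
s=status.state();print(s["t"],s["tool_pos"],s["eef_rot"])
c=optics.camera_info("wrist");im=optics.snapshot("wrist");cv2.imwrite("pics/w1.png",im)
np.savez("pics/w1.npz",**c)
W=c["world_to_cam"];print(-W[:3,:3].T@W[:3,3],W[:3,:3],c["mtx"])
print(proj(c,[[.576,-.007,.04]]))
E
```

```text
2.1 [ 0.52759258 -0.05488181  0.39854714] [ 9.95646951e-01  9.32022194e-02 -6.01466099e-04 -3.66489876e-04]
[ 0.59792887 -0.04165269  0.56330901] [[ 1.86704898e-01 -9.82416040e-01  7.75928287e-05]
 [-9.52246600e-01 -1.80951872e-01  2.45932577e-01]
 [-2.41594068e-01 -4.59907042e-02 -9.69286935e-01]] [[348.15429151   0.         315.01926184]
 [  0.         348.15429151 205.12350399]
 [  0.           0.           1.        ]]
[[289.00469761 127.38443861]]
```

View pics/w1.png

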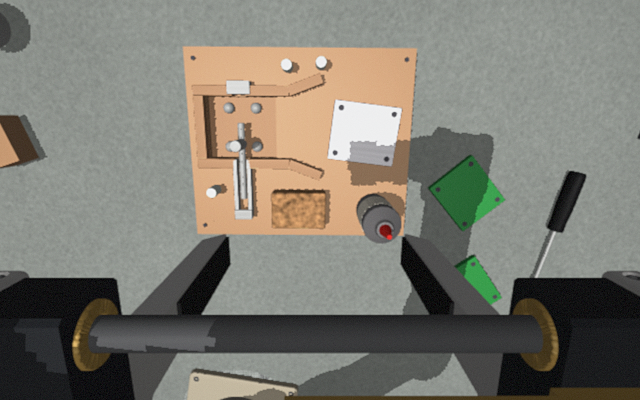

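The wrist view shows the board with corners at (183,47), (417,48), (409,235) and (198,235). The plate's corners are near (340,99), (402,109), (393,165) and (328,156), and the knob top is near (234,145). The dowels are at (286,64), (321,62) and (211,191). The bottle leans outward in view, from its base near (370,203).

```bash
cat > m.py <<'E'
from h import *
def fixture(im,c):
    hsv=cv2.cvtColor(im,cv2.COLOR_BGR2HSV)
    m=cv2.inRange(hsv,(5,60,50),(22,255,255));m=cv2.morphologyEx(m,cv2.MORPH_OPEN,np.ones((3,3)))
    k=max(cv2.findContours(m,0,1)[0],key=cv2.contourArea);h=cv2.convexHull(k)
    q=h
    q=cv2.approxPolyDP(h,8,True)[:,0].astype(float)
    P=k[:,0].astype(float);L=[]
    for a,b in zip(q,np.roll(q,-1,0)):
        d=(b-a)/np.linalg.norm(b-a);n=np.array([-d[1],d[0]]);s=(P-a)@d
        e=P[(abs((P-a)@n)<2.5)&(s>10)&(s<np.linalg.norm(b-a)-10)]
        vx,vy,x,y=cv2.fitLine(e.astype(np.float32),cv2.DIST_HUBER,0,.01,.01).ravel();L.append(np.cross([x,y,1],[x+vx,y+vy,1]))
    C=[np.cross(L[i-1],L[i]) for i in range(len(L))];C=np.array([x[:2]/x[2] for x in C])
    return q,C
E
python3 - <<'E'
from m import *
im=cv2.imread("pics/w1.png");c=dict(np.load("pics/w1.npz"))
q,C=fixture(im,c);print(q,C)
w=ray(c,C,.04)[:,:2]
A=np.array([[-.165,-.178],[.11,-.178],[.11,.148],[-.165,.148]])
th,t,r=min((rigid2(A,np.roll(w[::d],i,0)) for i in range(4) for d in(1,-1)),key=lambda r:abs(r[2]).sum());print(th,t,r*1e3)
np.savez("fix.npz",th=th,t=t)
F=lambda p:(p[:,:2]-t)@rot(th)*1e3
hsv=cv2.cvtColor(im,cv2.COLOR_BGR2HSV)
# plate, shaded part included: low saturation, not tan
m=cv2.inRange(hsv,(0,0,100),(180,45,255));m[:,:325]=0;m[:95]=0;m[170:]=0;m[:,405:]=0
k=max(cv2.findContours(m,0,2)[0],key=cv2.contourArea)
b=cv2.boxPoints(cv2.minAreaRect(cv2.convexHull(k)));print("plate px",b);p=F(ray(c,b,.052));print(p,p.mean(0))
pts={"knob":((234,145),.092),"tip":((241,124),.048),"dA":((286,64),.07),"dB":((321,62),.07),"dC":((211,191),.07),"nozzle":((386,231),.172),"botbase":((371,203),.04),"kp":((238,87),.058),"pin":((229,108),.04),"pin2":((257,108),.04)}
for n,(u,z) in pts.items():print(n,F(ray(c,[u],z))[0])
cv2.imwrite("pics/w1c.png",cv2.resize(im[40:245,180:420],None,fx=3.2,fy=2.9,interpolation=2))
E
```

```text
[[183.  46.]
 [415.  48.]
 [402. 235.]
 [198. 233.]] [[182.69973193  46.28723702]
 [416.18795784  48.30915798]
 [402.3204493  234.33358748]
 [197.37480358 233.5549091 ]]
-2.960992838952949 [ 0.52698517 -0.04706994] [[-0.42475901 -0.96861663]
 [ 0.28450829 -0.41775088]
 [ 1.05046866  1.12784522]
 [-0.91021794  0.25852228]]
plate px [[326.66376  158.02184 ]
 [334.57642   98.67687 ]
 [401.58514  107.611374]
 [393.6725   166.95633 ]]
[[-1.23400431e+01  2.49327481e+01]
 [-9.56444757e+01  3.47739415e+01]
 [-8.42285212e+01  1.29820792e+02]
 [ 8.52475559e-02  1.23916441e+02]] [-48.03194811  78.36098042]
knob [ -33.3950523  -100.68537649]
tip [-59.91572345 -99.18845419]
dA [-138.3052472   -31.50057598]
dB [-141.1166318    14.86217675]
dC [  34.398035   -142.29904437]
nozzle [59.46728904 92.27516878]
botbase [57.99504531 95.06216415]
kp [-109.80349947  -99.01573519]
pin [ -82.20085987 -117.20353492]
pin2 [-82.4931739  -76.65578256]
```

```bash
python3 - <<'E'
from m import *
im=cv2.imread("pics/w1.png");c=dict(np.load("pics/w1.npz"))
q,C=fixture(im,c)
w=ray(c,C,.04)[:,:2]
A=np.array([[-.165,-.178],[.11,-.178],[.11,.148],[-.165,.148]])
th,t,r=min((x for x in(rigid2(A,np.roll(w[::d],i,0)) for i in range(4) for d in(1,-1)) if abs(x[0])<1),key=lambda r:abs(r[2]).sum());print(th,t,r*1e3)
np.savez("fix.npz",th=th,t=t)
F=lambda p:(p[:,:2]-t)@rot(th)*1e3
b=np.array([[326.7,158],[334.6,98.7],[401.6,107.6],[393.7,167]]);p=F(ray(c,b,.052));print(p,p.mean(0))
pts={"knob":((234,145),.092),"tip":((241,124),.048),"dA":((286,64),.07),"dB":((321,62),.07),"dC":((211,191),.07),"nozzle":((386,231),.172),"botbase":((371,203),.04),"kp":((238,87),.058),"pin":((229,108),.04),"pin2":((257,108),.04),"pin3":((257,146),.04),"corkTL":((272,191),.068),"corkBR":((327,228),.068)}
for n,(u,z) in pts.items():print(n,F(ray(c,[u],z))[0].round(1))
print("pred px knob for travel .04,.05", [proj(c,[[*(rot(th)@[x-.082,.07]+t),.092]]).round(1) for x in(.04,.05)])
s=status.state();print("TCP fix",F(s["tool_pos"][None]))
# heights by two views: parallax of pins / plate / knob in the top view
ct=optics.camera_info("top")
def tri(a,b):
    M=[k["mtx"]@k["world_to_cam"][:3] for k in(c,ct)];X=cv2.triangulatePoints(*M,np.float64(a).reshape(2,1),np.float64(b).reshape(2,1));return (X[:3]/X[3]).ravel()
g=lambda x,y:(270+x/5,145+y/5)
for n,a,b in[("dA",(286,64),g(287,128)),("dB",(321,62),g(360,110)),("dC",(211,191),g(160,432)),("plate",(364,133),g(482,243)),("knob",(234,145),g(207,309)),("nozzle",(386,231),g(561,403))]:
    X=tri(a,b);print(n,F(X[None])[0].round(1),X[2].round(3))
E
```

```text
0.18059981463684416 [ 0.57570206 -0.00767878] [[ 1.05046866  1.12784522]
 [-0.91021794  0.25852228]
 [-0.42475901 -0.96861663]
 [ 0.28450829 -0.41775088]]
[[ -42.62767339  -54.98534491]
 [  40.61358337  -64.80775703]
 [  29.24416402 -159.8407479 ]
 [ -55.14955122 -153.9610594 ]] [  -6.97986931 -108.39872731]
knob [-21.6  70.7]
tip [ 4.9 69.2]
dA [83.3  1.5]
dB [ 86.1 -44.9]
dC [-89.4 112.3]
nozzle [-114.5 -122.3]
botbase [-113.  -125.1]
kp [54.8 69. ]
pin [27.2 87.2]
pin2 [27.5 46.7]
pin3 [-27.   48.5]
corkTL [-89.2  24.3]
corkBR [-145.   -56.5]
pred px knob for travel .04,.05 [array([[235.3, 160.3]]), array([[234.9, 152.8]])]
TCP fix [[-57.0188635  -39.09287757]]
dA [84.   1.9] 0.066
dB [ 85.1 -44.8] 0.077
dC [-91.4 112.9] 0.065
plate [  -6.7 -108.1] 0.047
knob [-23.1  70.8] 0.086
nozzle [-122.2 -126.8] 0.149
```

View pics/w1c.png

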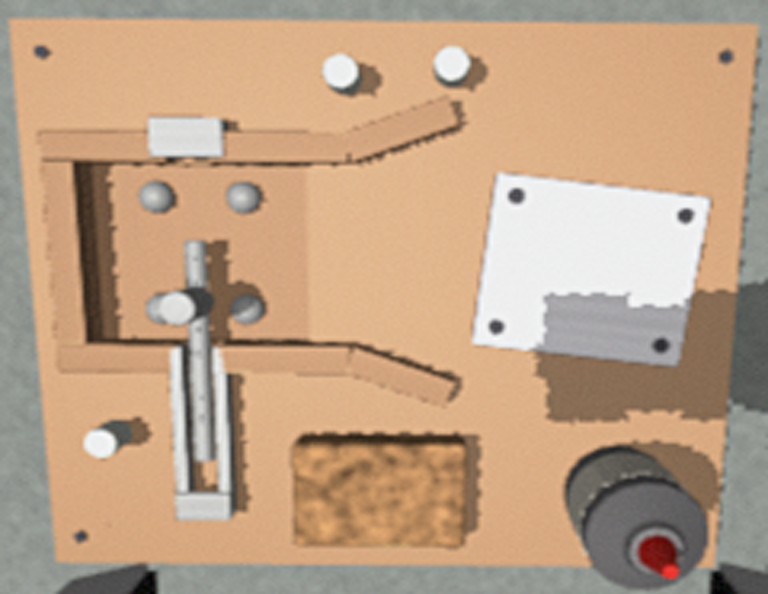

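The crop confirms it: the knob is at about fixture (-23, 70), so travel is about 0.058. The plate is at (-7,-108) with yaw of about -0.12, and the bottle is near (-117,-125). Next I'll draw the bolt.

Emit:
{"method": "move_arm", "body": {"moves": [[[0.07, -0.22, 0, 0.004, 0.6], [0.136, -0.436, 0.1, 0.004, 0.6], [0.136, -0.436, 0.3, 0.004, 0.6], [0.136, -0.436, 0.5, 0.004, 0.6], [0.136, -0.436, 0.7, 0.004, 0.6], [0.136, -0.436, 0.85, 0.004, 0.6], [0.136, -0.436, 0.9, 0.004, 0.6], [0.136, -0.436, 0.9, 0.004, 0.6]]]}}

```text
t: 3.15
tool_pos: [0.5402, 0.0567, 0.1747]
eef_rot: [0.996, 0.088, -0.0, 0.0]
contact_force: [0.1, -0.3, -0.3]
gripper_width: 0.0374
finger_force: 0.0
```

```bash
cat >> h.py <<'E'
def fx(p,f=np.load("fix.npz")):return (np.atleast_2d(p)[:,:2]-f["t"])@rot(f["th"])*1e3
def wf(x,y,z,f=np.load("fix.npz")):return np.r_[rot(f["th"])@(np.array([x,y])/1e3)+f["t"],z/1e3]
def where():
    s=status.state();q=s["eef_rot"];f=np.load("fix.npz")
    print("t",s["t"],"fix",fx(s["tool_pos"]).round(1),"z",(s["tool_pos"][2]*1e3).round(1),"yaw-rel",round(2*np.arctan2(q[1],q[0])-float(f["th"]),4),"F",(s["contact_force"][:2]@rot(f["th"])).round(1),s["contact_force"][2].round(1),"w",s["gripper_width"],s["finger_force"])
E
python3 - <<'E'
from h import *
where()
c=optics.camera_info("wrist");im=optics.snapshot("wrist");cv2.imwrite("pics/w2.png",im)
print("pred knob top",proj(c,[wf(-23,70,92)]),"tips",proj(c,[wf(-23,70,66)]))
E
```

```text
t 3.15 fix [[-23.3  69.7]] z 174.7 yaw-rel -0.0038 F [ 0.  -0.3] -0.3 w 0.037361843192542946 0.0
pred knob top [[314.22544649 216.25407779]] tips [[314.24743813 207.40145466]]
```

View pics/w2.png

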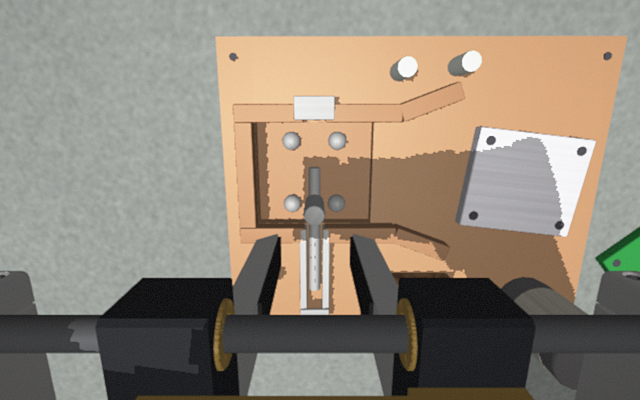

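The knob top is at (314,214), as predicted, and midway between the fingers. I'll descend and grip.

Emit:
{"method": "move_arm", "body": {"moves": [[[0.004, 0, 0.15, 0, 0.6], [0.004, 0, 0.3, 0, 0.6], [0.004, 0, 0.379, 0, 0.6], [0.004, 0, 0.379, 0, 0.6], [0.004, 0, 0.379, 0, 1], [0.004, 0, 0.379, 0, 1], [0.004, 0, 0.379, 0, 1], [0.004, 0, 0.379, 0, 1]]], "newtons": 20}}

```text
t: 4.2
tool_pos: [0.5422, 0.0579, 0.0809]
eef_rot: [0.996, 0.089, 0.001, 0.0]
contact_force: [0.4, -0.8, 7.2]
gripper_width: 0.0156
finger_force: 20.0
```

```bash
python3 -c "
from h import *
where()"
```

```text
t 4.2 fix [[-21.2  70.5]] z 80.9 yaw-rel -0.0025 F [ 0.2 -0.9] 7.2 w 0.015639155195992585 20.001230835914612
```

Emit:
{"method": "move_arm", "body": {"moves": [[[-0.05, 0, 0, 0, 1], [-0.1, 0, 0, 0, 1], [-0.15, 0, 0, 0, 1], [-0.2, 0, 0, 0, 1], [-0.23, 0, 0, 0, 1], [-0.25, 0, 0, 0, 1], [-0.255, 0, 0, 0, 1], [-0.255, 0, 0, 0, 1]]]}}

```text
t: 5.2
tool_pos: [0.4839, 0.0474, 0.081]
eef_rot: [0.996, 0.089, 0.006, -0.001]
contact_force: [9.1, -1.3, 0.5]
gripper_width: 0.0154
finger_force: 20.0
```

```bash
python3 -c "
from h import *
where()"
```

```text
t 5.2 fix [[-80.4  70.6]] z 81.0 yaw-rel -0.0026 F [ 8.7 -2.9] 0.5 w 0.015375853663800306 19.999943375587463
```

Emit:
{"method": "move_arm", "body": {"moves": [[[0.015, 0, 0, 0, 0.68], [0.02, 0, 0, 0, 0.68], [0.02, 0, -0.1, 0, 0.68], [0.02, 0, -0.3, 0, 0.68], [0.02, 0, -0.5, 0, 0.68], [0.02, 0, -0.68, 0, 0.68], [0.1, 0.1, -0.68, -0.1, 0.68], [0.2, 0.2, -0.68, -0.2, 0.68]]]}}

```text
t: 6.2
tool_pos: [0.5361, 0.0063, 0.2503]
eef_rot: [0.969, 0.247, -0.0, 0.0]
contact_force: [-0.7, 1.0, -0.1]
gripper_width: 0.0301
finger_force: 0.0
```

```bash
python3 -c "
from h import *
where();print(status.state()['joint_pos'])
c=optics.camera_info('wrist');im=optics.snapshot('wrist');cv2.imwrite('pics/w3.png',im)
print([proj(c,[wf(x,70,92)]).round() for x in(-82,-72)])"
```

```text
t 6.2 fix [[-36.4  20.8]] z 250.3 yaw-rel 0.3184 F [-0.5  1.1] -0.1 w 0.030054888468740174 0.0
[ 0.19626307  0.44926632 -0.37823322  1.78921411  0.2002752   0.94120037
 -1.33825343]
[array([[252., 223.]]), array([[254., 213.]])]
```

Emit:
{"method": "move_arm", "body": {"moves": [[[-0.01, 0.1, 0, 0.11, 0.68], [-0.02, 0.2, 0, 0.22, 0.68], [-0.03, 0.3, 0, 0.33, 0.68], [-0.04, 0.42, 0, 0.44, 0.68], [-0.05, 0.54, 0, 0.55, 0.68], [-0.06, 0.66, 0, 0.66, 0.68], [-0.075, 0.75, 0, 0.77, 0.68], [-0.085, 0.819, 0, 0.88, 0.68]]]}}

```text
t: 7.25
tool_pos: [0.6137, -0.1846, 0.2488]
eef_rot: [0.901, -0.433, -0.001, 0.0]
contact_force: [1.0, 0.6, 0.3]
gripper_width: 0.0299
finger_force: 0.0
```

```bash
python3 -c "
from h import *
where();print(status.state()['joint_pos'])
im=optics.snapshot('top');im2=cv2.imread('pics/w3.png')
cv2.imwrite('pics/v3.png',im2)"
```

```text
t 7.25 fix [[   5.6 -180.8]] z 248.8 yaw-rel -1.0773 F [1.1 0.5] 0.3 w 0.029868816083711638 0.0
[ 0.23615274  0.58815557  0.02056638  1.50625892 -0.01319061  1.04998158
 -2.20768232]
```

View pics/w3.png

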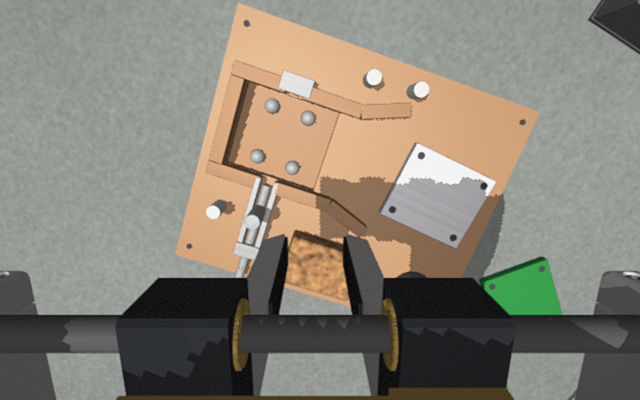

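The bolt is fully drawn: the knob is at (253,220) and the tip is level with the rail at (262,180). I'll finish the turn and go down behind the plate.

Emit:
{"method": "move_arm", "body": {"moves": [[[-0.003, 0.005, 0, 0.11, 0.68], [-0.003, 0.005, 0, 0.22, 0.68], [-0.003, 0.005, 0.05, 0.314, 0.68], [-0.003, 0.005, 0.2, 0.314, 0.68], [-0.003, 0.005, 0.4, 0.314, 0.68], [-0.003, 0.005, 0.6, 0.314, 0.68], [-0.003, 0.005, 0.765, 0.314, 0.68], [-0.003, 0.005, 0.765, 0.314, 0.68]]]}}

```text
t: 8.3
tool_pos: [0.6114, -0.1828, 0.0562]
eef_rot: [0.771, -0.637, -0.002, 0.001]
contact_force: [-0.3, -0.2, 0.8]
gripper_width: 0.0301
finger_force: 0.0
```

```bash
python3 -c "
from h import *
where();print(status.state()['joint_pos'])
im=optics.snapshot('wrist');cv2.imwrite('pics/w4.png',im)"
```

```text
t 8.3 fix [[   3.7 -178.6]] z 56.2 yaw-rel -1.5614 F [-0.3 -0.1] 0.8 w 0.030108274310684885 0.0
[ 0.18165429  0.81644573  0.11019541  1.67459488 -0.13211828  0.66245988
 -2.58950611]
```

View pics/w4.png

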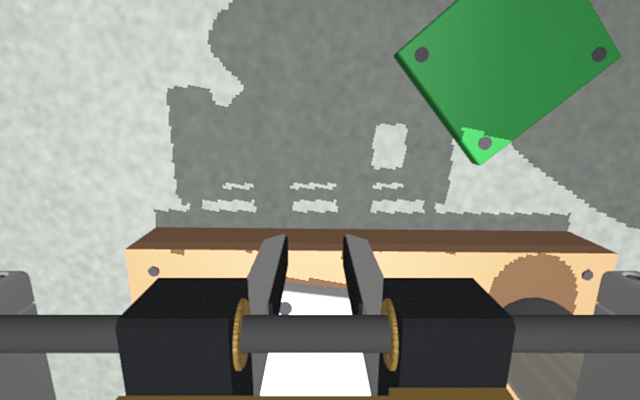

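The fingers are just behind the plate's rear edge (white, between the fingers at (315,290)) and the bottle is clear on the right. I'll push gently to square the plate up.

Emit:
{"method": "move_arm", "body": {"moves": [[[-0.03, 0, 0, 0.006, 0.68], [-0.06, 0, 0, 0.006, 0.68], [-0.09, 0, 0, 0.006, 0.68], [-0.12, 0, 0, 0.006, 0.68], [-0.15, 0, 0, 0.006, 0.68], [-0.18, 0, 0, 0.006, 0.68], [-0.21, 0, 0, 0.006, 0.68], [-0.21, 0, 0, 0.006, 0.68]]]}}

```text
t: 9.35
tool_pos: [0.6042, -0.1317, 0.0587]
eef_rot: [0.767, -0.641, 0.0, -0.001]
contact_force: [1.8, -1.9, 0.6]
gripper_width: 0.0298
finger_force: 0.9
```

```bash
cat > pl.py <<'E'
from h import *
where()
o=[]
for n in("top","scene"):
    c=optics.camera_info(n);im=optics.snapshot(n);cv2.imwrite(f"pics/{n}_last.png",im)
    x,y=proj(c,[wf(0,0,40)])[0].astype(int);o.append(cv2.resize(im[y-60:y+60,x-80:x+80],None,fx=4.5,fy=2.4,interpolation=2) if 0 else cv2.resize(im[y-62:y+62,x-85:x+85],None,fx=4,fy=4,interpolation=2)[:, :680])
cv2.imwrite("pics/pair.png",cv2.resize(np.vstack(o),(440,600)) if 0 else cv2.resize(np.hstack(o),(800,292)))
E
python3 pl.py
```

```text
t 9.35 fix [[   5.7 -127.1]] z 58.7 yaw-rel -1.5724 F [ 1.5 -2.2] 0.6 w 0.029757776949236286 0.8649065718054771
```

View pics/pair.png

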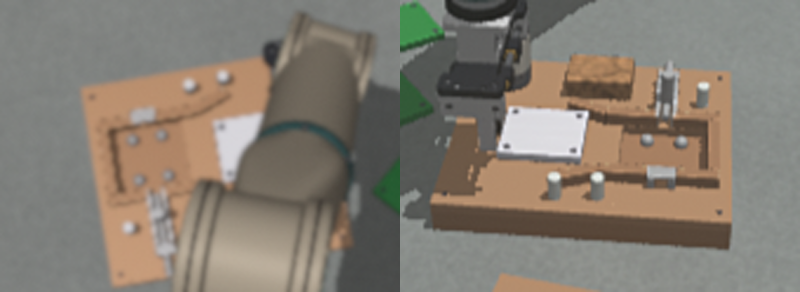

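The pair shows the plate now square with the fingers and in front of the mouth, with all dowels and the bottle standing. I'll take measurements numerically from the scene view from here on.

```bash
cat > pm.py <<'E'
from h import *
def plate(im,c,near,ztop=52):
    "plate corners in the fixture (mm) from the scene view; near: rough centre (mm)"
    u=proj(c,[wf(*near,ztop)])[0]
    hsv=cv2.cvtColor(im,cv2.COLOR_BGR2HSV)
    m=cv2.inRange(hsv,(0,0,150),(180,40,255))
    m=cv2.morphologyEx(m,cv2.MORPH_CLOSE,np.ones((3,3)))
    k=[k for k in cv2.findContours(m,0,1)[0] if cv2.pointPolygonTest(cv2.convexHull(k),(float(u[0]),float(u[1])),False)>=0]
    k=cv2.convexHull(max(k,key=cv2.contourArea))
    w=fx(ray(c,k[:,0].astype(float),ztop/1e3)).astype(np.float32)
    return cv2.minAreaRect(w),w.min(0),w.max(0)
if __name__=="__main__":
    import sys
    where()
    c=optics.camera_info("scene");im=optics.snapshot("scene");cv2.imwrite("pics/s.png",im)
    print(plate(im,c,[float(v) for v in sys.argv[1:3]],float(sys.argv[3])))
E
python3 pm.py 0 -70 52
```

```text
t 9.45 fix [[   4.7 -127.1]] z 58.3 yaw-rel -1.5728 F [ 0.9 -0.7] 0.1 w 0.030171442856746628 0.5495505407452583
(((-9.797107696533203, -68.23983764648438), (96.12498474121094, 86.4842300415039), 89.41947174072266), array([ -53.335304, -116.63331 ], dtype=float32), array([ 33.57229 , -20.117483], dtype=float32))
```

Emit:
{"method": "move_arm", "body": {"moves": [[[-0.03, -0.008, 0, 0, 0.68], [-0.06, -0.016, 0, 0, 0.68], [-0.09, -0.024, 0, 0, 0.68], [-0.12, -0.032, 0, 0, 0.68], [-0.15, -0.038, 0, 0, 0.68], [-0.17, -0.042, 0, 0, 0.68], [-0.17, -0.042, 0, 0, 0.68], [-0.17, -0.042, 0, 0, 0.68]]]}}

```text
t: 10.5
tool_pos: [0.6059, -0.0881, 0.0582]
eef_rot: [0.767, -0.641, -0.001, -0.0]
contact_force: [-0.5, 0.6, -0.1]
gripper_width: 0.0299
finger_force: 0.0
```

```bash
python3 pm.py 0 -30 52
```

```text
t 10.5 fix [[ 15.2 -84.6]] z 58.2 yaw-rel -1.5728 F [-0.4  0.6] -0.1 w 0.029917588101724363 0.0
(((1.0370903015136719, -24.763832092285156), (86.55146789550781, 95.99847412109375), 0.939285933971405), array([-42.26067, -72.70493], dtype=float32), array([44.6321  , 23.788527], dtype=float32))
```

Emit:
{"method": "move_arm", "body": {"moves": [[[0.02, 0, 0, 0, 0.68], [0.02, 0.042, 0, 0, 0.68], [0, 0.042, 0, 0, 0.68], [-0.04, 0.042, 0, 0, 0.68], [-0.08, 0.045, 0, 0, 0.68], [-0.12, 0.05, 0, 0, 0.68], [-0.16, 0.055, 0, 0, 0.68], [-0.2, 0.06, 0, 0, 0.68]]]}}

```text
t: 11.55
tool_pos: [0.5827, -0.0417, 0.0586]
eef_rot: [0.767, -0.641, 0.0, -0.0]
contact_force: [0.3, -2.2, 1.1]
gripper_width: 0.0296
finger_force: 1.0
```

```bash
python3 pm.py 0 25 52
```

```text
t 11.55 fix [[  0.7 -34.8]] z 58.6 yaw-rel -1.5728 F [-0.1 -2.3] 1.1 w 0.02964148235781924 0.9868773445487022
(((-54.00425720214844, 29.99790382385254), (225.9970245361328, 109.11632537841797), 0.19692550599575043), array([-167.15561 ,  -24.269571], dtype=float32), array([58.894093, 84.92292 ], dtype=float32))
```

Emit:
{"method": "move_arm", "body": {"moves": [[[-0.03, 0, 0, 0, 0.68], [-0.06, 0, 0, 0, 0.68], [-0.09, 0, 0, 0, 0.68], [-0.12, 0, 0, 0, 0.68], [-0.15, 0, 0, 0, 0.68], [-0.175, 0, 0, 0, 0.68], [-0.2, 0, 0, 0, 0.68], [-0.22, 0, 0, 0, 0.68]]]}}

```text
t: 12.6
tool_pos: [0.5736, 0.0074, 0.0587]
eef_rot: [0.767, -0.642, 0.003, 0.002]
contact_force: [1.1, -14.9, -1.5]
gripper_width: 0.0302
finger_force: 7.3
```

```bash
python3 pm.py 0 70 52
```

```text
t 12.6 fix [[ 0.6 15.2]] z 58.7 yaw-rel -1.5747 F [ -1.5 -14.8] -1.5 w 0.03021628402773099 7.286815345287323
(((-55.45527648925781, 74.40547180175781), (94.2376937866211, 222.50479125976562), 88.01512908935547), array([-166.88208 ,   25.510645], dtype=float32), array([ 55.244884, 120.336075], dtype=float32))
```

Pushing meets 15 N at the end stop. I'll move over the plate and press it down.

Emit:
{"method": "move_arm", "body": {"moves": [[[0.03, 0, 0, 0, 0.68], [0.03, 0, -0.1, 0, 0.68], [0.02, 0, -0.12, 0, 0.6], [-0.1, 0, -0.12, 0, 0.53], [-0.2, 0, -0.12, 0, 0.53], [-0.2, 0, -0.08, 0, 0.53], [-0.2, 0, -0.05, 0, 0.53], [-0.2, 0, -0.04, 0, 0.53]]]}}

```text
t: 13.65
tool_pos: [0.5636, 0.0594, 0.0675]
eef_rot: [0.767, -0.642, -0.0, 0.001]
contact_force: [0.1, -0.7, -0.1]
gripper_width: 0.0442
finger_force: 0.0
```

Emit:
{"method": "move_arm", "body": {"moves": [[[0, 0, 0.02, 0, 0.53], [0, 0, 0.03, 0, 0.53], [0, 0, 0.04, 0, 0.53], [0, 0, 0.05, 0, 0.53], [0, 0, 0.06, 0, 0.53], [0, 0, 0.07, 0, 0.53], [0, 0, 0.08, 0, 0.53], [0, 0, 0.08, 0, 0.53]]]}}

```text
t: 14.65
tool_pos: [0.5642, 0.0595, 0.0539]
eef_rot: [0.767, -0.642, 0.0, -0.001]
contact_force: [-11.6, -1.3, 47.8]
gripper_width: 0.0443
finger_force: 24.1
```

```bash
python3 -c "
from h import *
where()"
```

```text
t 14.65 fix [[ 0.7 68.1]] z 53.9 yaw-rel -1.5752 F [-11.7   0.8] 47.8 w 0.04434367413185848 24.120011553168297
```

Emit:
{"method": "move_arm", "body": {"moves": [[[0, 0, -0.06, 0, 0.53], [-0.08, 0, -0.06, 0, 0.53], [-0.08, 0, -0.03, 0, 0.53], [-0.08, 0, -0.015, 0, 0.53], [-0.08, 0, -0.005, 0, 0.53], [-0.08, 0, -0.005, 0, 0.53], [-0.08, 0, -0.005, 0, 0.53], [-0.08, 0, -0.005, 0, 0.53]]]}}

```text
t: 15.65
tool_pos: [0.5606, 0.0809, 0.054]
eef_rot: [0.767, -0.641, -0.001, -0.001]
contact_force: [-10.1, 1.3, 43.7]
gripper_width: 0.0443
finger_force: 22.1
```

Emit:
{"method": "move_arm", "body": {"moves": [[[0, 0, -0.06, 0, 0.53], [0.08, 0, -0.06, 0, 0.53], [0.16, 0, -0.06, 0, 0.53], [0.16, 0, -0.03, 0, 0.53], [0.16, 0, -0.01, 0, 0.53], [0.16, 0, 0, 0, 0.53], [0.16, 0, 0, 0, 0.53], [0.16, 0, 0, 0, 0.53]]]}}

```text
t: 16.65
tool_pos: [0.5674, 0.0398, 0.054]
eef_rot: [0.767, -0.642, 0.0, -0.0]
contact_force: [-10.1, -3.9, 44.8]
gripper_width: 0.0442
finger_force: 22.3
```

```bash
python3 -c "
from h import *
where();print(status.state()['joint_pos'])"
```

```text
t 16.65 fix [[ 0.3 48.2]] z 54.0 yaw-rel -1.5743 F [-10.6  -2. ] 44.8 w 0.04423471415976405 22.31097562238574
[-0.24945162  0.75551847  0.20382006  1.88345135 -0.27746916  0.52926903
 -2.82359608]
```

The plate is level: tip height is 40 mm at y = 48, 68 and 90. I'll lift, turn back and go to the knob.

Emit:
{"method": "move_arm", "body": {"moves": [[[0, 0, -0.15, -0.02, 0.53], [0, 0, -0.35, -0.12, 0.53], [-0.02, 0.08, -0.38, -0.24, 0.6], [-0.04, 0.16, -0.38, -0.36, 0.68], [-0.06, 0.24, -0.38, -0.48, 0.68], [-0.088, 0.33, -0.38, -0.6, 0.68], [-0.088, 0.33, -0.38, -0.72, 0.68], [-0.088, 0.33, -0.38, -0.83, 0.68]]]}}

```text
t: 17.65
tool_pos: [0.4816, 0.0494, 0.1441]
eef_rot: [0.999, -0.04, -0.001, -0.0]
contact_force: [-0.4, -0.0, -0.5]
gripper_width: 0.0299
finger_force: 0.0
```

```bash
python3 -c "
from h import *
where();print(status.state()['joint_pos'])"
```

```text
t 17.65 fix [[-82.3  73.1]] z 144.1 yaw-rel -0.2616 F [-0.4  0.1] -0.5 w 0.029897145222132025 0.0
[-0.0727789   0.51110652 -0.12356212  2.04427797  0.10650545  0.59330581
 -1.9209569 ]
```

Emit:
{"method": "move_arm", "body": {"moves": [[[0.008, 0.009, 0, -0.1, 0.68], [0.008, 0.009, 0, -0.167, 0.68], [0.008, 0.009, 0.1, -0.167, 0.68], [0.008, 0.009, 0.2, -0.167, 0.68], [0.008, 0.009, 0.252, -0.167, 0.68], [0.008, 0.009, 0.252, -0.167, 1], [0.008, 0.009, 0.252, -0.167, 1], [0.008, 0.009, 0.252, -0.167, 1]]], "newtons": 20}}

```text
t: 18.65
tool_pos: [0.4841, 0.0472, 0.0818]
eef_rot: [0.996, 0.087, 0.0, -0.001]
contact_force: [-0.9, 5.2, -8.3]
gripper_width: 0.0153
finger_force: 20.0
```

```bash
python3 -c "
from h import *
where()"
```

```text
t 18.65 fix [[-80.3  70.5]] z 81.8 yaw-rel -0.0059 F [0.  5.3] -8.3 w 0.015264774088408576 19.99881684780121
```

Emit:
{"method": "move_arm", "body": {"moves": [[[0.06, 0, 0, 0, 1], [0.13, 0, 0, 0, 1], [0.2, 0, 0, 0, 1], [0.27, 0, 0, 0, 1], [0.34, 0, 0, 0, 1], [0.4, 0, 0, 0, 1], [0.44, 0, 0, 0, 1], [0.455, 0, 0, 0, 1]]]}}

```text
t: 19.65
tool_pos: [0.5925, 0.0668, 0.0817]
eef_rot: [0.996, 0.087, -0.004, -0.001]
contact_force: [-11.1, 3.7, 6.5]
gripper_width: 0.0155
finger_force: 20.0
```

```bash
python3 -c "
from h import *
where()"
```

```text
t 19.65 fix [[29.9 70.2]] z 81.7 yaw-rel -0.0061 F [-10.3   5.6] 6.5 w 0.015478199807581661 20.002654194831848
```

Emit:
{"method": "move_arm", "body": {"moves": [[[0.015, 0, 0, 0, 1], [0.015, 0, 0, 0, 1], [0, 0, 0, 0, 0.65], [-0.008, 0, 0, 0, 0.65], [-0.008, 0, 0, 0, 0.65], [-0.008, 0, -0.2, 0, 0.65], [-0.008, 0, -0.45, 0, 0.65], [-0.1, 0.1, -0.7, 0, 0.65]]]}}

```text
t: 20.65
tool_pos: [0.5795, 0.0419, 0.2516]
eef_rot: [0.996, 0.088, 0.002, -0.001]
contact_force: [0.5, -0.1, -0.3]
gripper_width: 0.033
finger_force: 0.0
```

```bash
python3 -c "
from h import *
where()
c=optics.camera_info('wrist');im=optics.snapshot('wrist');cv2.imwrite('pics/end.png',im)
for x in(28,24):print(proj(c,[wf(x,70,92)]).round(1))"
```

```text
t 20.65 fix [[12.7 48.1]] z 251.6 yaw-rel -0.0038 F [ 0.5 -0.1] -0.3 w 0.033024149742427386 0.0
[[291.6 179.1]]
[[291.7 183.3]]
```

View pics/end.png

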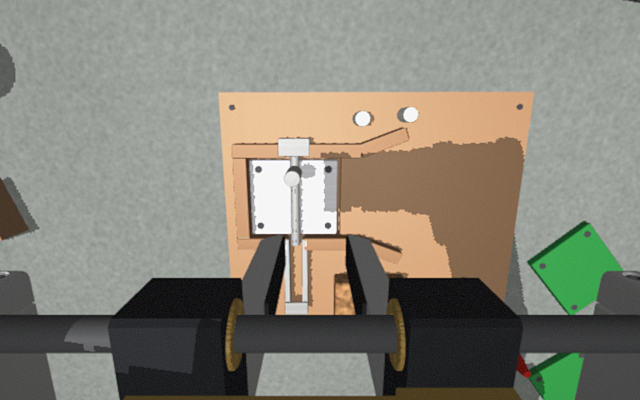

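The final view shows the plate seated in the pocket and the rod crossing it into the keeper at (294,147). The knob is at (292,178), where it should be when fully home, and the dowels and bottle are standing. I'm handing in.

```bash
python3 -c "
from rig import job
print(job.finish_job())"
```

```text
the job is handed in; nothing more can be done
None
```

The job is handed in at about 21 s: the bolt was drawn fully back, the plate slid to the end stop and pressed flush and level, then the bolt shot fully home into its keeper and released, with no other item seen to have moved.

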